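Shift the came mill into its third slot

ROBOT

A 6-joint arm with a two-finger parallel gripper is mounted at the origin on the work surface. World frame = base frame: x ahead of the robot, y to its left, z up, the work surface at z = 0. Lengths are in mm, angles in degrees, forces in N, time in s.
With the tool pointing down it reaches from about 350 to 850 mm from the base axis. Payload 8.1 kg.
Tool frame: the origin (TCP) lies on the centre line of the jaws, within the pads' length; the fingertips stand 8 mm ahead of it and the grasp point (between the pads) lies 11 mm behind it; x points along the fingers, z is the direction in which the jaws open and shut, and the axes are right-handed (so a half turn about x gives the same grasp; the last joint's range is limited). The gripper opens to 85 mm and grips with 20 to 120 N. Pads are 22 mm wide; open, the fingers measure 114 mm over their backs; the gripper's body (76 mm by 85 mm) begins 54 mm behind the grasp point. The pads swing forward as they close: fully open they stand 13 mm farther back than shut.
Start: joints at [64.721, 7.471, 85.268, -0, 87.261, -4.893], TCP at [208.983, 562.433, 239.292] pointing down, gripper open.
Joint ranges: [-169.43, 169.43], [-51.17, 129.36], [1.28, 143.12], [-76.62, 256.62], [0, 156.53], [-152.29, 152.29]. Speed limits (degrees/s): [136.94, 136.94, 159.86, 180, 180, 180].

INTERFACE

Orientations are given as [roll, pitch, yaw] about the fixed x, y, z axes, in that order (R = Rz(yaw) Ry(pitch) Rx(roll)).
In Python, from bench import r, vision, order gives the robot as it stands. The module is installed in compiled form; this text tells all that it offers.
- The arm moves only by the shell command python3 -m jog 'ROWS' [FORCE]. ROWS is JSON, a list of rows, each a list of 3 entries, a list of its own where there are three numbers: the shift along the world's x, y, z in m, then the turn, a rotation vector about the world's x, y, z in rad, then the opening, from -1 (shut) to 1 (fully open). A call has 1 to 5 rows; each row is the pose to reach, as a shift and turn from the pose commanded when the call began; what a row does not reach only later rows make up. A row lasts 1/12 s, in which the tool goes at most 41.7 mm and 7.16 degrees, less where a joint would pass 70% of its speed; a pose out of reach is approached as far as the arm can. A call with a gripper value outside its range is refused whole. The fingers move at their own pace and stop on an object; FORCE is the grip in N (left out, the last holds). Time passes only in rows, so rows that repeat a pose let the fingers close. It gives the time, the measured TCP pose, the force and the opening at its end, in the units of the state.
- r.sense(): the state, without advancing time (a new reading comes with each control period).
- vision.snapshot(name): name is "side" or "top"; returns the picture (400x640x3 uint8, red, green, blue); there is no depth.
- vision.camera_model(name): a dict with "fov_y" (degrees; the focal length in pixels is half the picture's height over the tangent of half this angle, whatever the lens; pixels are square), "cx", "cy" (the principal point, pixels), "D" ([k1, k2, p1, p2, k3] as OpenCV has them; the pictures are not rectified), "world_to_cam" (4x4, takes a point from world to camera coordinates). Camera axes: x right, y down, z forward; pixel columns grow to the right and rows downward; lengths in mm; the calibration is good to about 2 mm. A picture is of the moment at which its call begins. camera_model takes no time and is no camera call.
- order.hand_in(): hands the job in, once; it reports no verdict.
The state is a dict: "time": time; "joint_pos": joint angles; "qd": joint speeds; "joint_efforts": joint torques, N m; "tool_pos": TCP position; "tcp_rot": TCP orientation; "ft_force": force on the tool from outside, world axes, zero at the start; "wrist_torque": the same for the moment, N m; "finger_gap": finger opening in mm.
Only numpy, scipy, OpenCV 4.12 (cv2) and the standard library are available. Lean on these libraries where they do the work, as an engineer would, in place of code of your own. Each camera call takes 0.05 s, during which the arm holds its last target.

TASK

The gear lever of the lead-came rolling mill stands somewhere in the left-hand leg of its H-shaped gate. Push its knob with the fingertips or the outside of the fingers, never pinching it between the fingers: bring it to the middle channel, across to the right, and then forward (away from you) until it is fully home in the third slot, the far right one. Keep it out of the fourth slot (near right), push gently, leave the lever in the third slot and do not move the things lying about.

Things in the scene. Friction and masses are not known exactly. Their poses are not given: they have to be found in the camera images.
- mill: Bench rolling mill for lead came, fixed to the table. Grey gearbox 200 x 200 mm in plan with a steel deck 100 mm above the table; origin under the gearbox's centre at table height; x points forward (from the front, which roughly faces the robot, to its far side), y left, z up. A roll head with rollers and motor stands on its left (y 100 to 230 mm, up to 169 mm high).
- gate_center (a point): Centre of the H gate, on the deck's top, axes as the mill; the lever's pivot lies 70 mm below. Two legs along x, centred 24 mm left and right and reaching 33 mm forward and back, are joined by a middle channel along y at x = 0. Slots: 1 far left, 2 near left, 3 far right, 4 near right; past the end of each, as many brass studs as its number. The shaft in it is 12 mm thick.
- knob (a point): Centre of the black faceted knob on the lever: 38 mm across its four flat sides (facing forward, back, left and right along the mill's axes when upright), 36 mm high. It lies 145 mm from the pivot along the lever: about 75 mm above the deck when upright, about 60 mm in a corner of the H. Below it is only the steel shaft, 12 mm thick.
- shift (a joint): Fore-aft lean of the lever (rad): 0 in the middle channel, positive forward; stops at -0.34 and +0.34. It goes across freely only within about +-0.035 of 0 (knob within 5 mm of the channel's middle); further off it meets the gate's corner. Starts anywhere from -0.33 to +0.33. 0.1 rad moves the knob about 14 mm.
- select (a joint): Sideways lean of the lever (rad), positive to the right: -0.34 in the left leg, +0.34 in the right leg (stops). 0.1 rad moves the knob about 14 mm. Starts at about -0.33. No springs or detents: a steady friction (about 2 N at the knob) keeps the lever where it is left.
- lead_knife: Bystander, loose: lead knife with wooden handle, 210 mm long, lying in front of the mill; origin on the table under its middle, long axis y.
- hammer: Bystander, loose: hammer 240 mm long, lying to the right of the mill.
- jar: Bystander, loose: amber glass jar with a steel lid, 60 mm diameter, 85 mm high, to the right of the gearbox; origin under its centre.
- nail_tin: Bystander, loose: open steel tin of nails, 70 x 60 x 35 mm, to the right of the gearbox; origin under its centre.
- offcut: Bystander, loose: red glass offcut 60 x 50 x 6 mm in front of the gearbox; origin under its centre.
- brush: Bystander, loose: bench brush about 205 mm long, 55 mm high, lying behind the gearbox, long axis y.
- lathekin: Bystander, loose: flat wooden lathekin 18 x 100 x 10 mm lying on the gearbox deck near its far edge, long axis y; origin under its centre.

How it is judged:
By the outcome, as a careful person would: the job done as asked, in the order asked, and still so for the second after the job is handed in, with the robot touching nothing.
It also fails if it takes over 64 s, if anything falls off the work surface, if the arm or the gripper's body presses on something with over 40 N, if the wrist force passes 120 N, or if a joint passes its speed limit or range.

## Working session

There is one attempt and no reset: what is moved stays moved. The work goes in short steps, Python scripts to look and compute and a shell command to move; the robot and the scene stay as the last step left them, time stands still between calls to the robot, and variables do not carry over. Pictures are saved under pics/ and viewed, and the job is handed in when it is done.

```bash
mkdir -p pics; python3 - <<'E'
from bench import r,vision
import cv2
s=r.sense();print({k:s[k] for k in('time','tool_pos','tcp_rot','ft_force','finger_gap')})
for n in('side','top'):
    im=vision.snapshot(n);cv2.imwrite(f'pics/{n}0.png',im[:,:,::-1])
    m=vision.camera_model(n);print(n,m)
E
```

```text
{'time': 0.0, 'tool_pos': array([208.75225689, 561.94099326, 238.22088235]), 'tcp_rot': array([ 174.43110264,   89.89236849, -115.95748843]), 'ft_force': array([ 0.27732796,  1.63580878, -0.57254501]), 'finger_gap': 85.56021372486323}
side {'fov_y': 46.721798344912756, 'cx': 324.1600698395054, 'cy': 195.37994377279017, 'D': array([-0.11579628,  0.        ,  0.        ,  0.        ,  0.        ]), 'world_to_cam': array([[ 6.97423574e-01, -7.16518876e-01, -1.41795146e-02,
        -4.76122628e+02],
       [-4.93392017e-01, -4.65705121e-01, -7.34631239e-01,
         3.20409896e+02],
       [ 5.19773677e-01,  5.19345204e-01, -6.78318424e-01,
         9.78994794e+02],
       [ 0.00000000e+00,  0.00000000e+00,  0.00000000e+00,
         1.00000000e+00]])}
top {'fov_y': 42.03829655603264, 'cx': 321.75292624957973, 'cy': 196.42291632596292, 'D': array([-0.1550751,  0.       ,  0.       ,  0.       ,  0.       ]), 'world_to_cam': array([[ 3.53610788e-03, -9.99992315e-01, -1.69300876e-03,
        -7.62826701e+01],
       [-9.86588958e-01, -3.21242275e-03, -1.63192855e-01,
         5.94477885e+02],
       [ 1.63186162e-01,  2.24737129e-03, -9.86592736e-01,
         1.19270268e+03],
       [ 0.00000000e+00,  0.00000000e+00,  0.00000000e+00,
         1.00000000e+00]])}
```

View pics/side0.png

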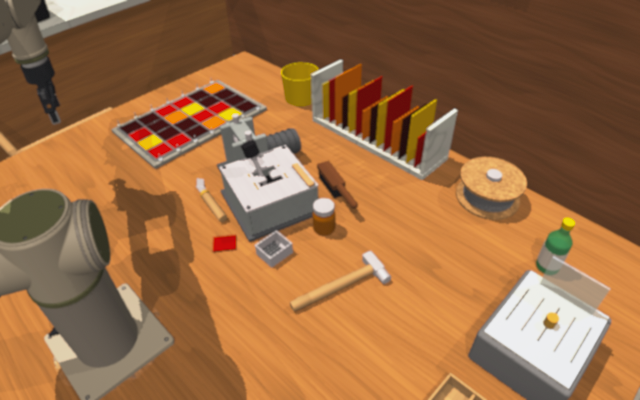

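View pics/top0.png

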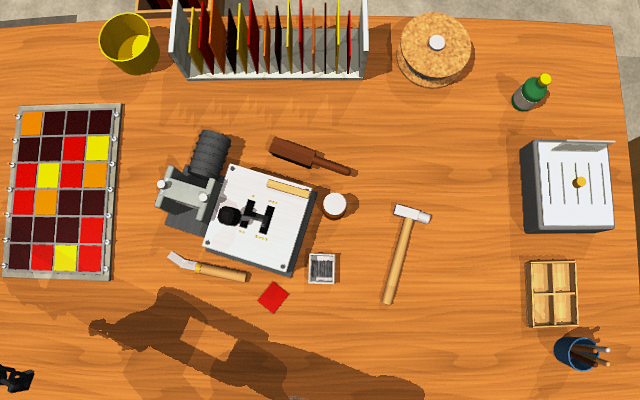

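The top view shows the gearbox around (260,220), rotated by roughly 15–20°. The knob is dark, at about (230,215), and the H gate is at about (259,216). I'll enlarge both.

```bash
python3 - <<'E'
import cv2
a=cv2.imread('pics/top0.png')[150:290,150:350];cv2.imwrite('pics/topz.png',cv2.resize(a,(800,560),interpolation=cv2.INTER_CUBIC))
a=cv2.imread('pics/side0.png')[105:245,190:350];cv2.imwrite('pics/sidez.png',cv2.resize(a,(640,560),interpolation=cv2.INTER_CUBIC))
E
```

```text
(no output)
```

View pics/topz.png

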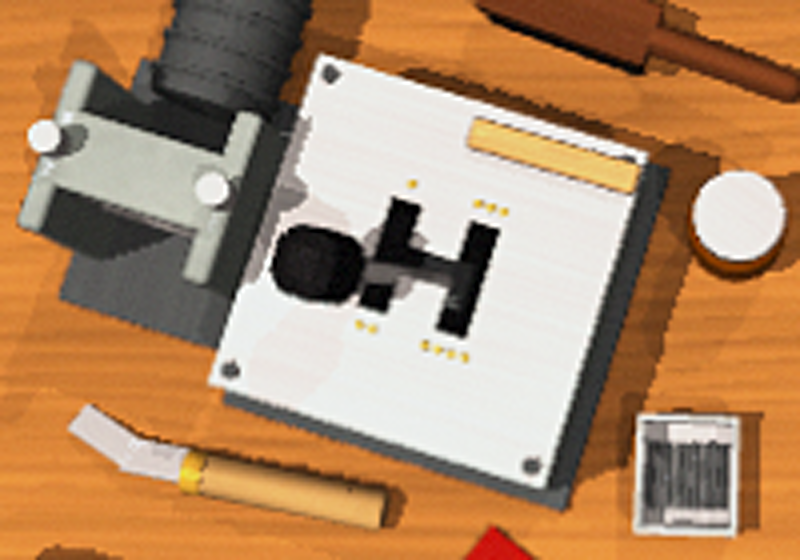

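View pics/sidez.png

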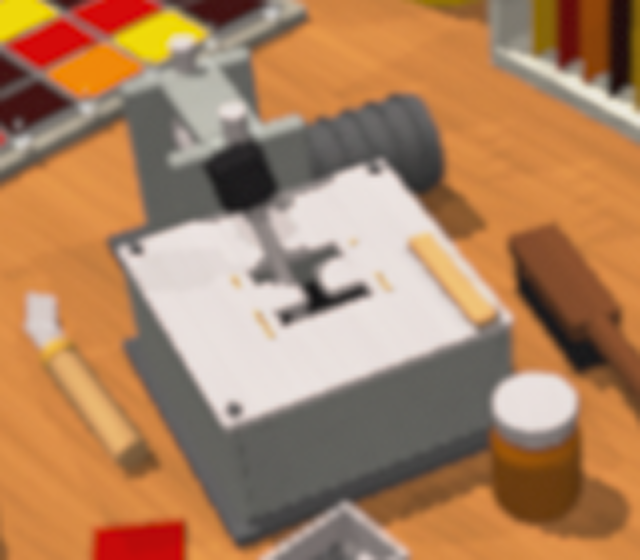

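The enlarged top view gives the deck corners at (315,57), (648,157), (563,490) and (212,386), and the knob centre at about (318,262). In the enlarged side view the knob is at about (243,175).

```bash
cat > h.py <<'E'
import numpy as np,cv2
from bench import vision
def ray(n,p):
    m=vision.camera_model(n);f=200/np.tan(np.radians(m['fov_y']/2))
    K=np.array([[f,0,m['cx']],[0,f,m['cy']],[0,0,1]])
    u=cv2.undistortPoints(np.array([[p]],float),K,np.array(m['D']))[0,0]
    T=np.array(m['world_to_cam']);R=T[:3,:3]
    return -R.T@T[:3,3], R.T@np.array([u[0],u[1],1])
def onz(n,p,z):
    c,d=ray(n,p);return c+d*(z-c[2])/d[2]
def tri(p1,p2):
    c1,d1=ray('side',p1);c2,d2=ray('top',p2)
    s=np.linalg.lstsq(np.c_[d1,-d2],c2-c1,rcond=None)[0]
    a=c1+s[0]*d1;b=c2+s[1]*d2
    return (a+b)/2,np.linalg.norm(a-b)
def proj(n,P):
    m=vision.camera_model(n);f=200/np.tan(np.radians(m['fov_y']/2))
    K=np.array([[f,0,m['cx']],[0,f,m['cy']],[0,0,1]]);T=np.array(m['world_to_cam'])
    return cv2.projectPoints(np.atleast_2d(P).astype(float),cv2.Rodrigues(T[:3,:3])[0],T[:3,3],K,np.array(m['D']))[0][:,0]
tz=lambda x,y:(150+(x+.5)/4-.5,150+(y+.5)/4-.5)
sz=lambda x,y:(190+(x+.5)/4-.5,105+(y+.5)/4-.5)
E
python3 - <<'E'
from h import *
np.set_printoptions(precision=1,suppress=True)
ct=[(315,57),(648,157),(563,490),(212,386)]
cs=[(378,160),(512,320),(232,426),(112,240)]
C=np.array([onz('top',tz(*p),100) for p in ct]);S=np.array([onz('side',sz(*p),100) for p in cs])
print(C,S)
for Q in(C,S):
    print(Q.mean(0),[np.linalg.norm(Q[i]-Q[i-1]) for i in range(4)])
    for a,b in((0,3),(1,2)):
        d=Q[a]-Q[b];print(np.degrees(np.arctan2(d[1],d[0])))
    for a,b in((0,1),(3,2)):
        d=Q[a]-Q[b];print(np.degrees(np.arctan2(-d[0],d[1])))
print('knob',tri(sz(243,175),tz(318,262)))
# gate: leg ends top
for p in((405,203),(373,308),(485,226),(452,332),(433,268)): print('gate',onz('top',tz(*p),100))
o=(C.mean(0)+S.mean(0))/2
E
```

```text
[[662.2 142.8 100. ]
 [603.7 -51.1 100. ]
 [414.1  -4.7 100. ]
 [470.9 195.9 100. ]] [[663.9 140.5 100. ]
 [606.5 -52.5 100. ]
 [419.2   3.3 100. ]
 [476.8 207.  100. ]]
[537.7  70.7 100. ] [np.float64(198.53470719476763), np.float64(202.5748475356845), np.float64(195.1904493757185), np.float64(208.4992491442748)]
-15.512326783012762
-13.759216282023228
-16.780989746587284
-15.800730295590885
[541.6  74.6 100. ] [np.float64(198.59997068218544), np.float64(201.31752354066344), np.float64(195.43220022598945), np.float64(211.69520052447245)]
-19.5747912550974
-16.58562258102852
-16.556088824831498
-15.773279004531686
knob (array([534.8, 124.5, 165.6]), np.float64(2.2845071183537753))
gate [576.6  87.9 100. ]
gate [516.1 104.7 100. ]
gate [563.4  41.7 100. ]
gate [502.7  59.3 100. ]
gate [539.2  70.9 100. ]
```

```bash
cat >> h.py <<'E'
from scipy.spatial.transform import Rotation as Ro
def mill2w(P,pose):
    x,y,a=pose;c,s=np.cos(a),np.sin(a);P=np.atleast_2d(P).astype(float)
    return np.c_[x+c*P[:,0]-s*P[:,1],y+s*P[:,0]+c*P[:,1],P[:,2]]
def w2mill(P,pose):
    x,y,a=pose;c,s=np.cos(a),np.sin(a);d=np.array(P)-[x,y,0]
    return np.array([c*d[0]+s*d[1],-s*d[0]+c*d[1],d[2]])
E
python3 - <<'E'
from h import *
from bench import r
from scipy.optimize import least_squares
np.set_printoptions(precision=2,suppress=True)
M=[(100,100,100),(100,-100,100),(-100,-100,100),(-100,100,100)]
G=[(33,24,100),(-33,24,100),(33,-24,100),(-33,-24,100)]
ct=[tz(*p) for p in[(315,57),(648,157),(563,490),(212,386),(405,203),(373,308),(485,226),(452,332)]]
cs=[sz(*p) for p in[(378,160),(512,320),(232,426),(112,240)]]
f=lambda q:np.r_[(proj('top',mill2w(M+G,q[:3]))-ct).ravel(),(proj('side',mill2w(M,q[:3]))-cs).ravel()]
s=least_squares(f,[540,72,-.28],loss='soft_l1',x_scale=[1,1,.01]);print(s.x,np.degrees(s.x[2]));print(s.fun.reshape(-1,2))
s2=least_squares(lambda q:f(q)[:16],[540,72,-.28],loss='soft_l1',x_scale=[1,1,.01]);print('top only',s2.x)
for pose in(s.x,s2.x):
    print('knob mill',w2mill(tri(sz(243,175),tz(318,262))[0],pose))
    t=cv2.imread('pics/top0.png');sd=cv2.imread('pics/side0.png')
st=r.sense();t=st['tcp_rot'];print(Ro.from_euler('xyz',t,degrees=True).as_matrix())
def draw(n,im,off,sc=4):
    for L in([M[0],M[1],M[2],M[3]],[(33,30,100),(33,18,100),(-33,18,100),(-33,30,100)],[(33,-30,100),(33,-18,100),(-33,-18,100),(-33,-30,100)]):
        p=((proj(n,mill2w(L,s.x))-off+.5)*sc-.5).round().astype(int)
        cv2.polylines(im,[p.reshape(-1,1,2)],True,(0,0,255) ,1)
a=cv2.imread('pics/topz.png');draw('top',a,np.array([150,150]))
b=cv2.imread('pics/sidez.png');draw('side',b,np.array([190,105]))
cv2.imwrite('pics/ov.png',cv2.resize(np.hstack([a,b]),(800,311)))
cv2.imwrite('pics/ovt.png',a)
E
```

```text
[539.23  72.77  -0.28] -15.940123417694016
[[ 0.59 -0.27]
 [-0.1  -1.81]
 [-3.9  -0.69]
 [-0.2   0.16]
 [ 0.48 -0.42]
 [-0.11  0.87]
 [ 0.46 -0.4 ]
 [ 0.23  0.78]
 [-0.5   0.02]
 [-0.07 -0.55]
 [-1.35  0.59]
 [ 0.44  2.71]]
top only [538.78  72.81  -0.28]
knob mill [-18.43  48.48 165.64]
knob mill [-17.93  48.58 165.64]
[[-0.   -0.94  0.35]
 [-0.    0.35  0.94]
 [-1.    0.   -0.  ]]
```

View pics/ovt.png

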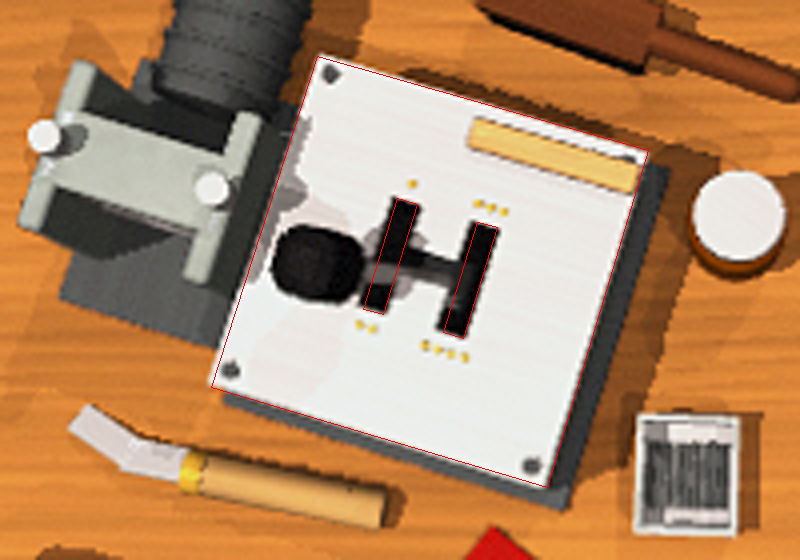

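View pics/ov.png

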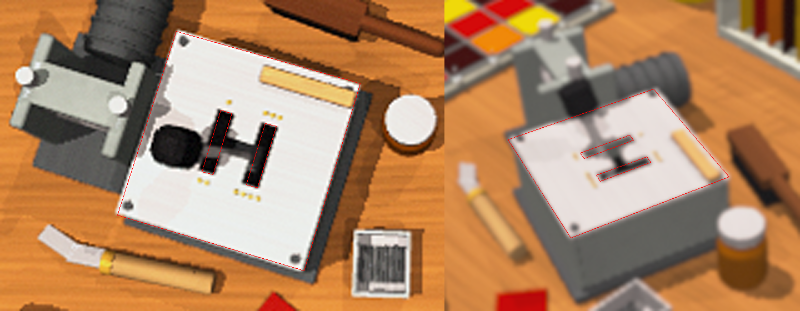

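```bash
cat >> h.py <<'E'
POSE=(539.2,72.8,np.radians(-15.94))
def rel(mx,my,z):
    "shift from present measured TCP to mill point, m, and yaw turn to get tool z along mill x"
    from bench import r
    s=r.sense();R=Ro.from_euler('xyz',s['tcp_rot'],degrees=True).as_matrix()
    d=(mill2w((mx,my,z),POSE)[0]-s['tool_pos'])/1000
    yaw=np.arctan2(R[1,2],R[0,2])
    print('t',s['time'],'mill tcp',w2mill(s['tool_pos'],POSE).round(1),'shift',d.round(4),'turn',round(POSE[2]-yaw,4),'F',np.round(s['ft_force'],1),'gap',round(s['finger_gap'],1),'x-axis',R[:,0].round(3))
E
python3 -c "
from h import *
rel(-75,48,240)"
```

```text
t 0.1 mill tcp [-452.1  379.6  238.3] shift [ 0.2715 -0.4225  0.0017] turn -1.4932 F [-0.8 -0.5  0.2] gap 85.3 x-axis [-0.001 -0.001 -1.   ]
```

```bash
python3 -m jog '[[[0.0181,-0.0282,0],[0,0,-0.0995],-1],[[0.0362,-0.0563,0],[0,0,-0.199],-1],[[0.0543,-0.0845,0],[0,0,-0.2986],-1],[[0.0724,-0.1126,0],[0,0,-0.398],-1],[[0.0905,-0.1408,0],[0,0,-0.4977],-1]]' 20
python3 -m jog '[[[0.0181,-0.0282,0],[0,0,-0.0995],-1],[[0.0362,-0.0563,0],[0,0,-0.199],-1],[[0.0543,-0.0845,0],[0,0,-0.2986],-1],[[0.0724,-0.1126,0],[0,0,-0.398],-1],[[0.0905,-0.1408,0],[0,0,-0.4977],-1]]'
python3 -m jog '[[[0.0181,-0.0282,0],[0,0,-0.0995],-1],[[0.0362,-0.0563,0],[0,0,-0.199],-1],[[0.0543,-0.0845,0],[0,0,-0.2986],-1],[[0.0724,-0.1126,0],[0,0,-0.398],-1],[[0.0905,-0.1408,0],[0,0,-0.4977],-1]]'
cat > look.py <<'E'
import sys
from h import *
tag=sys.argv[1]
T=cv2.resize(vision.snapshot('top')[150:290,150:350,::-1],(800,560),interpolation=cv2.INTER_CUBIC);cv2.imwrite(f'pics/t{tag}.png',T)
S=cv2.resize(vision.snapshot('side')[85:225,190:350,::-1],(640,560),interpolation=cv2.INTER_CUBIC);cv2.imwrite(f'pics/s{tag}.png',S)
cv2.imwrite(f'pics/b{tag}.png',np.hstack([T[:,80:400*2-280],S[:,:360]]) )
E
python3 look.py 1;python3 -c "
from h import *
rel(-75,48,240)"
```

```text
time: 0.52
tool_pos: [299.8, 420.1, 238.7]
tcp_rot: [-168.0, 90.0, -127.1]
ft_force: [0.3, -0.3, 0.9]
finger_gap: 25.2
time: 0.93
tool_pos: [390.3, 279.3, 239.0]
tcp_rot: [-167.9, 90.0, -155.5]
ft_force: [1.5, 0.2, 0.9]
finger_gap: 0.0
time: 1.35
tool_pos: [480.9, 138.4, 239.0]
tcp_rot: [-159.4, 90.0, -175.6]
ft_force: [0.5, 0.3, 0.2]
finger_gap: 0.2
t 1.45 mill tcp [-72.3  45.2 238.8] shift [-0.0018  0.0034  0.0012] turn 0.0082 F [-0.5 -0.1 -0.2] gap 0.2 x-axis [-0.    -0.002 -1.   ]
```

View pics/b1.png

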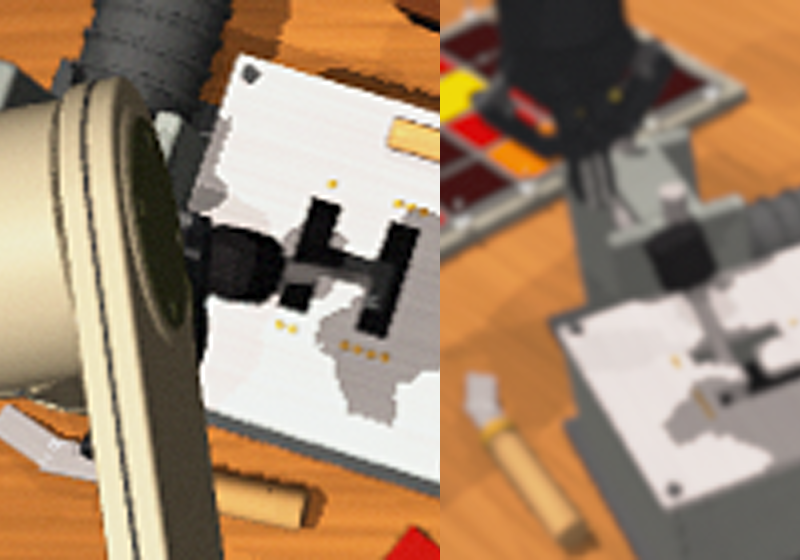

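The side view (right panel) shows the closed fingertips at about zoom px (150,195) and the knob at (243,255). The arm hides the knob's left half in the top view. Next I'll find the fingertip height.

```bash
python3 -c "
from h import *
from bench import r
p=r.sense()['tool_pos']
for dz in(0,-8,-21): print(dz,((proj('side',p+[0,0,dz])[0]-[190,85]+.5)*4-.5).round())
"
```

```text
0 [149. 191.]
-8 [151. 201.]
-21 [154. 218.]
```

View pics/s1.png

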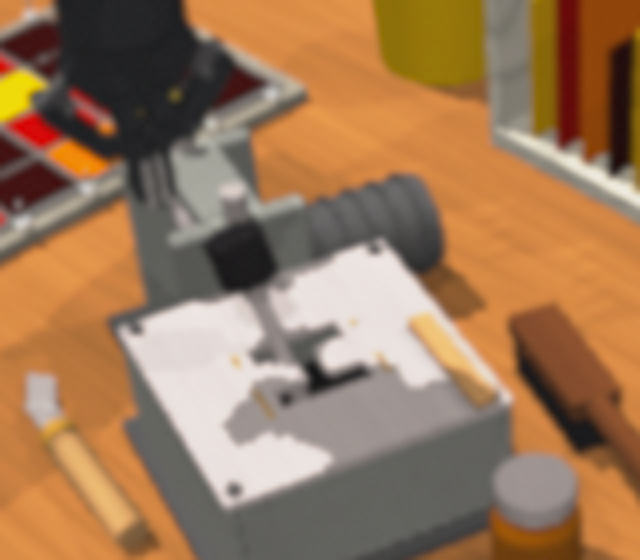

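The fingertip sits at TCP z−8, as described. I'll descend on the near side of the knob, with the tip at z≈167.

```bash
python3 -m jog '[[[-0.001,0.003,-0.022],[0,0,0.008],-1],[[-0.001,0.003,-0.044],[0,0,0.008],-1],[[-0.001,0.003,-0.064],[0,0,0.008],-1],[[-0.001,0.003,-0.064],[0,0,0.008],-1]]'
python3 -c "
from h import *
rel(-40,48,175)"
```

```text
time: 1.78
tool_pos: [476.2, 142.9, 170.3]
tcp_rot: [-155.2, 89.5, -170.6]
ft_force: [-0.6, -0.1, -0.5]
finger_gap: -0.2
t 1.7833 mill tcp [-79.8  50.1 170.3] shift [ 0.0377 -0.013   0.0047] turn -0.0092 F [-0.6 -0.1 -0.5] gap -0.2 x-axis [-0.008 -0.001 -1.   ]
```

```bash
python3 -m jog '[[[0.004,-0.001,0],[0,0,0],-1],[[0.008,-0.0022,0],[0,0,0],-1],[[0.012,-0.0034,0],[0,0,0],-1],[[0.015,-0.0044,0.002],[0,0,0],-1],[[0.015,-0.0044,0.002],[0,0,0],-1]]'
python3 -c "
from h import *
rel(-40,48,175)"
```

```text
time: 2.2
tool_pos: [496.1, 138.6, 179.0]
tcp_rot: [23.9, 89.8, 8.4]
ft_force: [0.6, 0.4, 0.5]
finger_gap: 0.4
t 2.2 mill tcp [-59.6  51.4 179. ] shift [ 0.0179 -0.0087 -0.004 ] turn -0.0079 F [0.6 0.4 0.5] gap 0.4 x-axis [ 0.003  0.    -1.   ]
```

```bash
python3 -m jog '[[[0.0024,-0.001,-0.001],[0,0,0],-1],[[0.0048,-0.002,-0.002],[0,0,0],-1],[[0.0072,-0.003,-0.002],[0,0,0],-1],[[0.0096,-0.004,-0.002],[0,0,0],-1],[[0.0120,-0.0048,-0.002],[0,0,0],-1]]'
python3 -m jog '[[[0,0,0],[0,0,0],-1]]'
python3 look.py 2; python3 -c "
from h import *
rel(-36,48,175)"
```

```text
time: 2.62
tool_pos: [506.4, 133.9, 175.2]
tcp_rot: [-179.2, 90.0, 165.4]
ft_force: [-1.4, 0.4, 1.8]
finger_gap: 0.1
time: 2.7
tool_pos: [506.8, 133.7, 175.2]
tcp_rot: [-127.4, 90.0, -142.9]
ft_force: [-1.6, 0.2, 1.4]
finger_gap: -0.1
t 2.8 mill tcp [-48.1  49.6 175.2] shift [ 0.0112 -0.0048 -0.0002] turn -0.008 F [-0.5 -0.2 -0.2] gap -0.1 x-axis [ 0. -0. -1.]
```

View pics/s2.png

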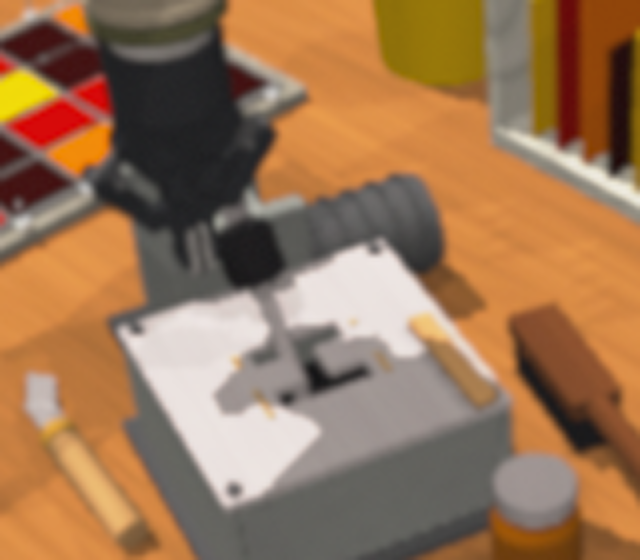

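The knob has moved from (243,255) to about (251,250), so the fingers are in contact. I'll work out the target pixel for the knob in the channel, then continue.

```bash
cat >> h.py <<'E'
def knob(sh,se): # lever dir approx: shift lean about y, select about x
    v=np.array([np.tan(sh),-np.tan(se),1]);v/=np.linalg.norm(v)
    return np.array([0,0,30])+145*v
def kpx(sh,se,n='side',off=(190,85)): return ((proj(n,mill2w(knob(sh,se),POSE))[0]-off+.5)*4-.5).round()
E
python3 -c "
from h import *
for s in(-.13,-.1,-.07,-.035,0,.035): print(s,knob(s,-.33).round(),kpx(s,-.33))
print(kpx(0,.34),kpx(.34,.34))"
python3 -m jog '[[[0.0025,-0.001,0],[0,0,0],-1],[[0.005,-0.0018,0],[0,0,0],-1],[[0.0075,-0.0027,0],[0,0,0],-1],[[0.0105,-0.0037,0],[0,0,0],-1],[[0.0105,-0.0037,0],[0,0,0],-1]]'
python3 look.py 3; python3 -c "
from h import *
rel(-34,48,175)"
```

```text
-0.13 [-18.  47. 166.] [243. 256.]
-0.1 [-14.  47. 167.] [249. 253.]
-0.07 [-10.  47. 167.] [254. 251.]
-0.035 [ -5.  47. 167.] [261. 248.]
0 [  0.  47. 167.] [268. 246.]
0.035 [  5.  47. 167.] [274. 244.]
[329. 325.] [394. 308.]
time: 3.22
tool_pos: [517.6, 129.8, 175.3]
tcp_rot: [-4.5, 90.0, -19.9]
ft_force: [-0.0, 0.7, -0.3]
finger_gap: 0.1
t 3.3167 mill tcp [-36.7  48.9 175.2] shift [ 0.0024 -0.0016 -0.0002] turn -0.0078 F [-0.2 -0.2  0.3] gap -0.1 x-axis [ 0. -0. -1.]
```

View pics/s3.png

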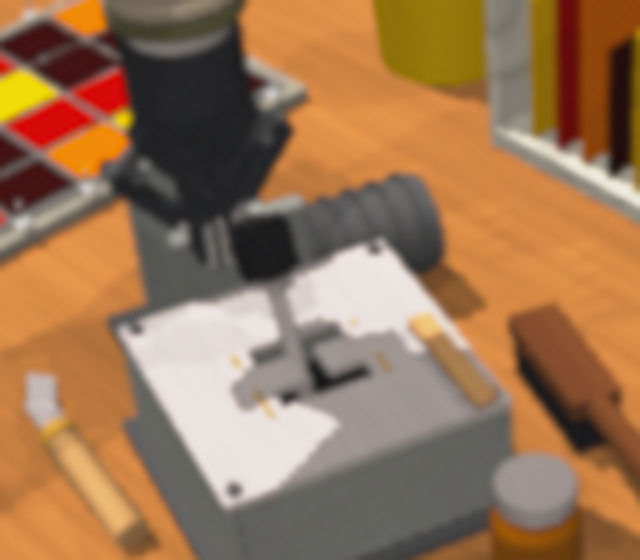

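View pics/t3.png

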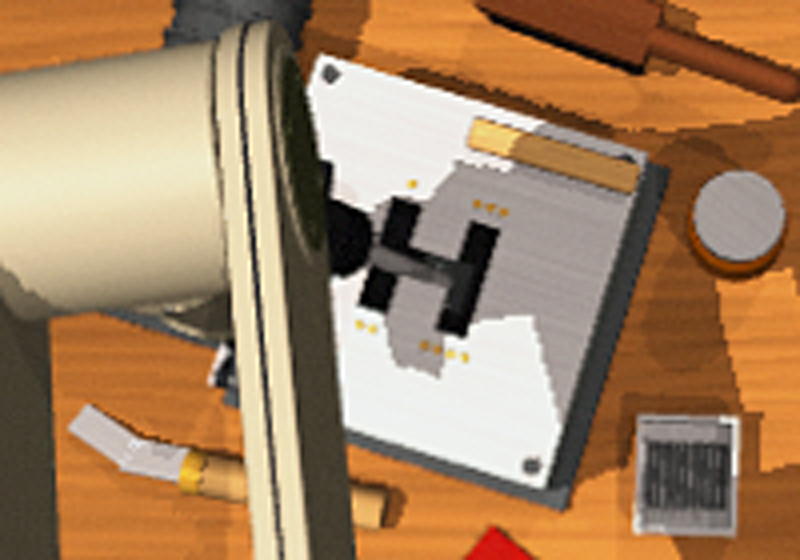

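The knob is at about (264,248), which means shift ≈ −0.02, and the TCP position agrees. I'll push 3 mm more, back off, and move around to the left side.

```bash
python3 -m jog '[[[0.0015,-0.0005,0],[0,0,0],-1],[[0.003,-0.0009,0],[0,0,0],-1],[[0.003,-0.0009,0],[0,0,0],-1],[[0.003,-0.0009,0],[0,0,0],-1]]'
python3 -c "
from h import *
rel(-50,48,175)"
python3 -m jog '[[[-0.005,0.0014,0],[0,0,0],-1],[[-0.020,0.0055,0],[0,0,0],-1],[[-0.035,0.0096,0],[0,0,0],-1],[[-0.035,0.0096,0],[0,0,0],-1]]'
python3 look.py 4; python3 -c "
from h import *
rel(-60,85,240);rel(0,85,240)"
```

```text
time: 3.65
tool_pos: [520.1, 129.2, 175.3]
tcp_rot: [-32.8, 90.0, -48.3]
ft_force: [-1.4, -0.1, 1.5]
finger_gap: 0.1
t 3.65 mill tcp [-33.9  48.9 175.3] shift [-0.0158  0.0035 -0.0003] turn -0.008 F [-1.4 -0.1  1.5] gap 0.1 x-axis [ 0. -0. -1.]
time: 3.98
tool_pos: [482.9, 139.4, 174.9]
tcp_rot: [-169.6, 89.9, 175.0]
ft_force: [-0.3, 0.5, 0.1]
finger_gap: 0.0
t 4.0833 mill tcp [-70.5  48.7 175.4] shift [0.02   0.032  0.0646] turn -0.0087 F [-0.4 -1.1 -0.8] gap 0.0 x-axis [ 0.001 -0.    -1.   ]
t 4.0833 mill tcp [-70.5  48.7 175.4] shift [0.0777 0.0156 0.0646] turn -0.0087 F [-0.4 -1.1 -0.8] gap 0.0 x-axis [ 0.001 -0.    -1.   ]
```

View pics/s4.png

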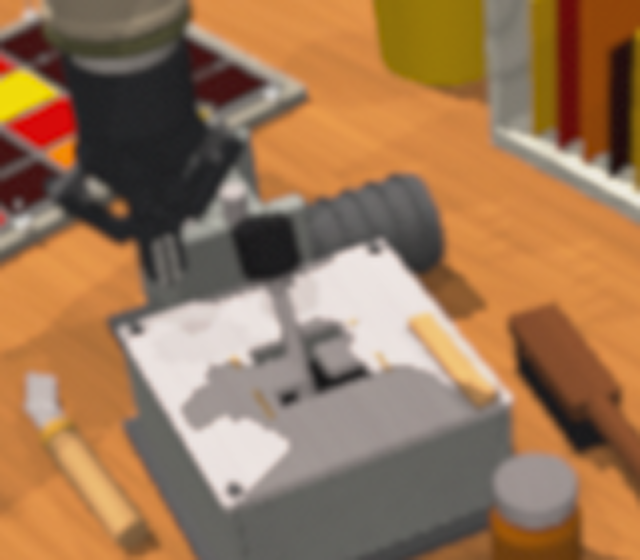

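View pics/t4.png

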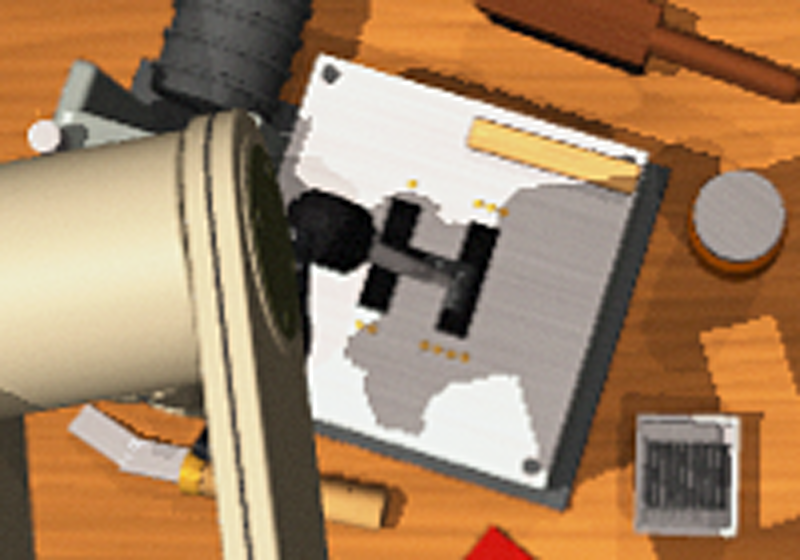

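The knob is at (267,246), matching shift 0. I'll rise, go across, and descend on its left side.

```bash
python3 -m jog '[[[0,0,0.03],[0,0,-0.0087],-1],[[0,0,0.062],[0,0,-0.0087],-1],[[0.026,0.005,0.062],[0,0,-0.0087],-1],[[0.052,0.011,0.062],[0,0,-0.0087],-1],[[0.0779,0.0166,0.062],[0,0,-0.0087],-1]]'
python3 -m jog '[[[0,0,0],[0,0,0],-1],[[0,0,0],[0,0,0],-1],[[0,0,0],[0,0,0],-1]]'
python3 -c "
from h import *
rel(0,86,174)"
```

```text
time: 4.5
tool_pos: [565.1, 155.5, 238.8]
tcp_rot: [22.9, 89.8, 6.9]
ft_force: [0.4, -0.2, 0.8]
finger_gap: -0.2
time: 4.75
tool_pos: [562.9, 155.2, 236.8]
tcp_rot: [-148.2, 89.9, -164.2]
ft_force: [-1.1, 0.4, 0.4]
finger_gap: -0.3
t 4.75 mill tcp [1.000e-01 8.570e+01 2.368e+02] shift [-0.0001  0.0003 -0.0628] turn 0.0007 F [-1.1  0.4  0.4] gap -0.3 x-axis [-0.001 -0.    -1.   ]
```

Positioned at mill (0, 86). Descending slowly.

```bash
python3 -m jog '[[[0,0,-0.015],[0,0,0],-1],[[0,0,-0.03],[0,0,0],-1],[[0,0,-0.043],[0,0,0],-1],[[0,0,-0.053],[0,0,0],-1],[[0,0,-0.060],[0,0,0],-1]]'
python3 -m jog '[[[0,0,-0.002],[0,0,0],-1],[[0,0,-0.002],[0,0,0],-1]]'
python3 look.py 5; python3 -c "
from h import *
rel(0,70,174)"
```

```text
time: 5.17
tool_pos: [562.0, 155.2, 176.0]
tcp_rot: [-152.2, 89.9, -168.1]
ft_force: [-0.4, 0.3, -0.4]
finger_gap: 0.1
time: 5.33
tool_pos: [562.5, 155.4, 174.8]
tcp_rot: [-154.7, 89.9, -170.7]
ft_force: [0.7, -0.1, 0.1]
finger_gap: -0.2
t 5.4333 mill tcp [  0.4  86.1 176. ] shift [-0.0048 -0.0154 -0.002 ] turn 0.0006 F [ 0.8  0.4 -0. ] gap -0.5 x-axis [ 0.001  0.    -1.   ]
```

View pics/s5.png

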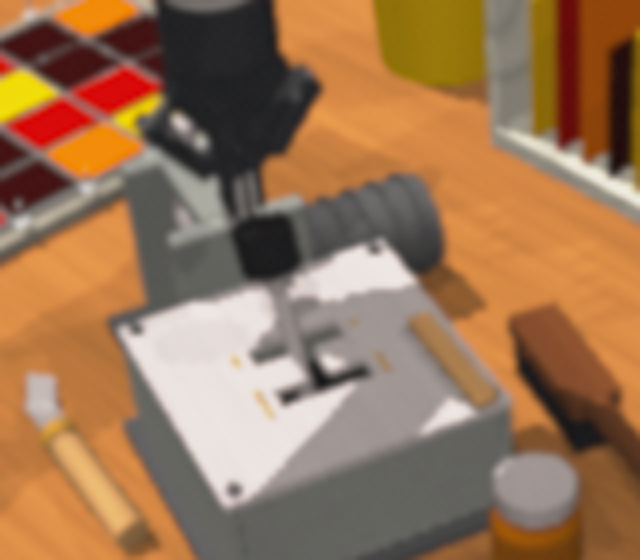

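The fingers are beside the knob, which hasn't moved, with no contact force. Now I'll push right along −y of the mill.

```bash
python3 -m jog '[[[-0.0011,-0.0038,-0.001],[0,0,0],-1],[[-0.0022,-0.0077,-0.001],[0,0,0],-1],[[-0.0033,-0.0115,-0.001],[0,0,0],-1],[[-0.0044,-0.0154,-0.001],[0,0,0],-1],[[-0.0055,-0.0192,-0.001],[0,0,0],-1]]'
python3 -m jog '[[[-0.0011,-0.0038,0],[0,0,0],-1],[[-0.0022,-0.0077,0],[0,0,0],-1],[[-0.0033,-0.0115,0],[0,0,0],-1],[[-0.0044,-0.0154,0],[0,0,0],-1],[[-0.0055,-0.0192,0],[0,0,0],-1]]'
python3 look.py 6; python3 -c "
from h import *
rel(0,20,174)
for s in(-.2,-.15,-.1,-.05,0): print(s,[kpx(h,s) for h in(-.03,0,.03)])"
```

```text
time: 5.85
tool_pos: [557.6, 136.0, 174.9]
tcp_rot: [38.2, 89.9, 22.2]
ft_force: [1.7, 2.7, 2.0]
finger_gap: 0.3
time: 6.27
tool_pos: [551.6, 116.5, 174.1]
tcp_rot: [-147.4, 90.0, -163.3]
ft_force: [0.6, 2.3, 1.8]
finger_gap: -0.3
t 6.3667 mill tcp [ -0.   45.2 174.1] shift [-0.0069 -0.0242 -0.0001] turn 0.0012 F [0.3 1.7 0.6] gap 0.4 x-axis [-0.001 -0.    -1.   ]
-0.2 [array([272., 256.]), array([278., 254.]), array([284., 252.])]
-0.15 [array([276., 260.]), array([282., 258.]), array([288., 256.])]
-0.1 [array([280., 265.]), array([287., 263.]), array([293., 261.])]
-0.05 [array([285., 270.]), array([291., 268.]), array([297., 266.])]
0 [array([289., 276.]), array([296., 274.]), array([302., 272.])]
```

View pics/s6.png

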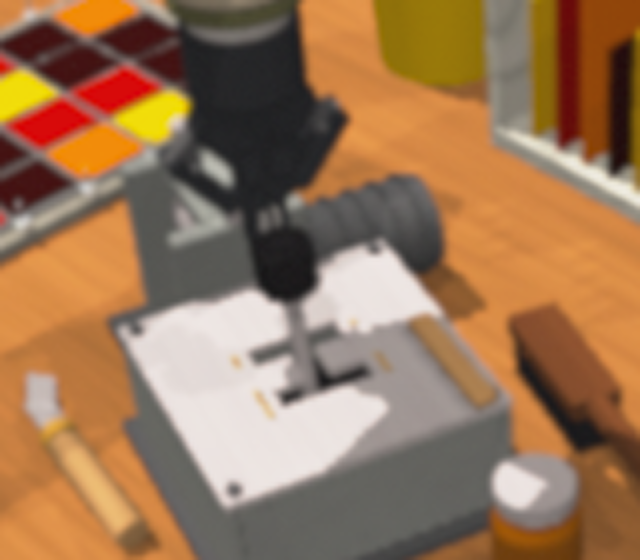

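The knob is at about (287,263), which means select ≈ −0.1 and shift ≈ 0, with gentle force. Continuing.

```bash
python3 -m jog '[[[-0.0011,-0.0038,0],[0,0,0],-1],[[-0.0022,-0.0077,0],[0,0,0],-1],[[-0.0033,-0.0115,0],[0,0,0],-1],[[-0.0044,-0.0154,0],[0,0,0],-1],[[-0.0055,-0.0192,0],[0,0,0],-1]]'
python3 -m jog '[[[-0.0011,-0.0038,-0.001],[0,0,0],-1],[[-0.0022,-0.0077,-0.002],[0,0,0],-1],[[-0.0033,-0.0115,-0.003],[0,0,0],-1],[[-0.0044,-0.0154,-0.004],[0,0,0],-1],[[-0.0055,-0.0192,-0.004],[0,0,0],-1]]'
python3 look.py 7; python3 -c "
from h import *
rel(0,-15,170)
for s in(.1,.15,.2,.25,.3,.34): print(s,[kpx(h,s) for h in(-.03,0,.03)])"
```

```text
time: 6.78
tool_pos: [546.2, 97.5, 174.3]
tcp_rot: [177.4, 90.0, 161.4]
ft_force: [-0.0, 2.8, 1.5]
finger_gap: 0.3
time: 7.2
tool_pos: [540.7, 78.1, 170.0]
tcp_rot: [-140.1, 90.0, -156.1]
ft_force: [1.4, 1.9, 0.6]
finger_gap: 0.2
t 7.3 mill tcp [-1.0e-01  5.3e+00  1.7e+02] shift [-0.0055 -0.0195  0.    ] turn 0.0012 F [0.6 1.2 0.1] gap 0.1 x-axis [-0.001 -0.    -1.   ]
0.1 [array([299., 289.]), array([305., 286.]), array([311., 284.])]
0.15 [array([304., 296.]), array([310., 294.]), array([316., 292.])]
0.2 [array([309., 303.]), array([315., 301.]), array([321., 299.])]
0.25 [array([314., 311.]), array([320., 309.]), array([326., 307.])]
0.3 [array([319., 320.]), array([325., 318.]), array([331., 316.])]
0.34 [array([323., 327.]), array([329., 325.]), array([335., 323.])]
```

View pics/s7.png

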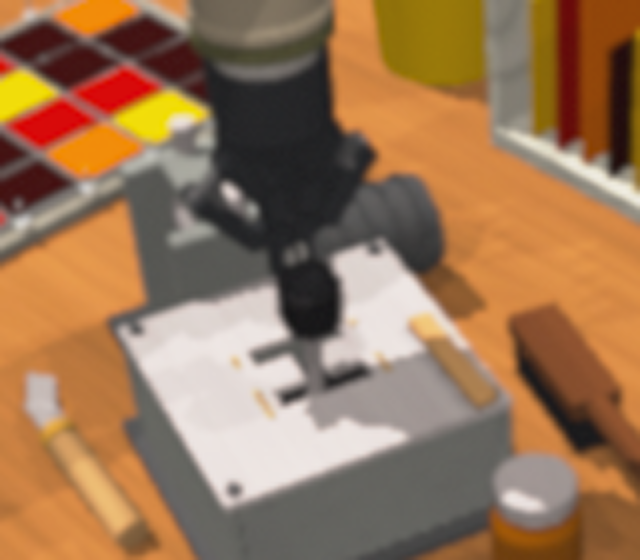

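The knob is at about (310,299), select ≈ 0.18. I'll finish the crossing in finer steps and watch the force.

```bash
python3 -m jog '[[[-0.0008,-0.0029,0],[0,0,0],-1],[[-0.0016,-0.0058,0],[0,0,0],-1],[[-0.0025,-0.0087,-0.001],[0,0,0],-1],[[-0.0033,-0.0115,-0.001],[0,0,0],-1],[[-0.0041,-0.0144,-0.001],[0,0,0],-1]]'
python3 -m jog '[[[-0.0005,-0.0019,0],[0,0,0],-1],[[-0.0005,-0.0019,0],[0,0,0],-1]]'
python3 look.py 8; python3 -c "
from h import *
rel(0,-15,170)"
```

```text
time: 7.72
tool_pos: [536.5, 64.0, 169.1]
tcp_rot: [-167.1, 90.0, 177.0]
ft_force: [0.9, 2.6, -1.5]
finger_gap: 0.4
time: 7.88
tool_pos: [536.0, 61.9, 169.1]
tcp_rot: [-144.1, 90.0, -160.1]
ft_force: [-0.0, 1.2, -0.2]
finger_gap: 0.0
t 7.9833 mill tcp [  0.  -11.1 169.3] shift [-0.0011 -0.0037  0.0007] turn 0.0009 F [ 0.2  0.3 -0.4] gap -0.2 x-axis [-0. -0. -1.]
```

View pics/s8.png

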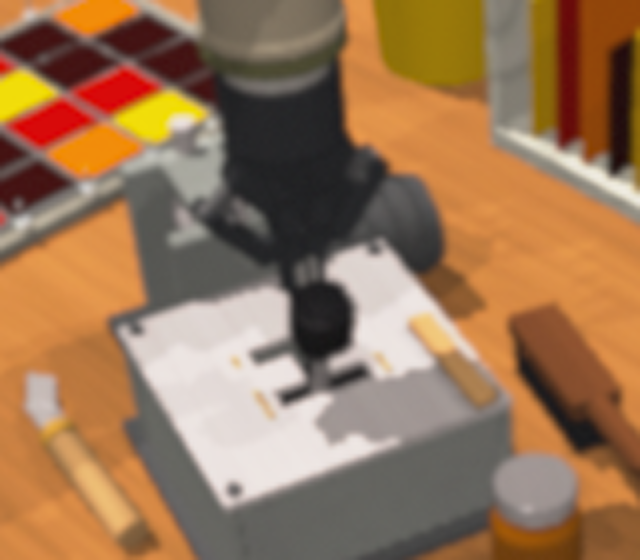

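View pics/t8.png

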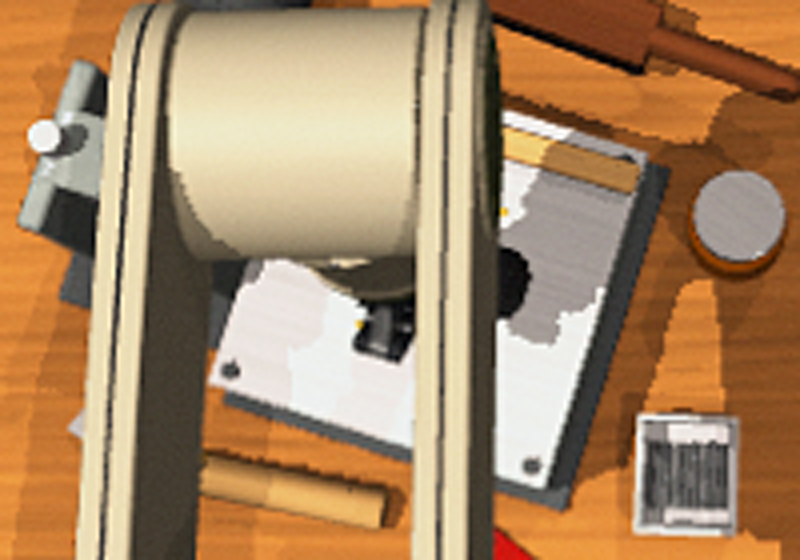

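The knob is at about (321,318), select ≈ 0.29–0.3, with a few mm left. I'll take 1 mm steps and watch the force.

```bash
python3 -m jog '[[[-0.0003,-0.0010,0],[0,0,0],-1],[[-0.0006,-0.0019,0],[0,0,0],-1],[[-0.0008,-0.0029,0],[0,0,0],-1],[[-0.0011,-0.0038,0],[0,0,0],-1],[[-0.0011,-0.0038,0],[0,0,0],-1]]'
python3 -m jog '[[[-0.0003,-0.0010,0],[0,0,0],-1],[[-0.0003,-0.0010,0],[0,0,0],-1]]'
python3 -m jog '[[[-0.0003,-0.0010,0],[0,0,0],-1],[[-0.0003,-0.0010,0],[0,0,0],-1]]'
python3 look.py 9; python3 -c "
from h import *
rel(0,-18,170)"
```

```text
time: 8.4
tool_pos: [535.2, 58.4, 169.3]
tcp_rot: [-2.1, 90.0, -18.0]
ft_force: [0.1, 1.3, -0.7]
finger_gap: -0.4
time: 8.57
tool_pos: [534.9, 57.4, 169.3]
tcp_rot: [-60.1, 90.0, -76.0]
ft_force: [0.5, 1.2, -0.2]
finger_gap: -0.1
time: 8.73
tool_pos: [534.6, 56.4, 169.3]
tcp_rot: [24.6, 90.0, 8.6]
ft_force: [0.5, 1.7, 1.3]
finger_gap: 0.0
t 8.8333 mill tcp [  0.  -16.9 169.3] shift [-0.0003 -0.001   0.0007] turn 0.0006 F [ 0.8  2.9 -0.2] gap 0.0 x-axis [ 0.  0. -1.]
```

View pics/s9.png

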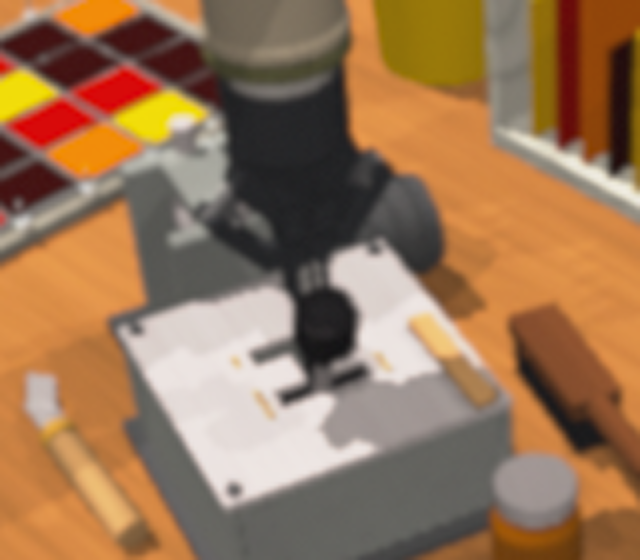

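```bash
for i in 1 ; do python3 -m jog '[[[-0.0003,-0.0010,0],[0,0,0],-1],[[-0.0003,-0.0010,0],[0,0,0],-1]]' | grep -E 'pos|force'; done
python3 -m jog '[[[-0.0003,-0.0010,0],[0,0,0],-1],[[-0.0003,-0.0010,0],[0,0,0],-1]]' | grep -E 'pos|force'
```

```text
tool_pos: [534.3, 55.7, 169.3]
ft_force: [1.3, 3.9, -0.2]
tool_pos: [534.1, 54.9, 169.3]
ft_force: [2.5, 5.7, -1.2]
```

The force is now rising (≈6 N), so the select stop has been reached. I'll back off to the left, rise, and go around to the near side.

```bash
python3 -m jog '[[[0.0011,0.0038,0],[0,0,0],-1],[[0.0041,0.0144,0.0],[0,0,0],-1],[[0.0055,0.0192,0.02],[0,0,0],-1],[[0.0055,0.0192,0.045],[0,0,0],-1],[[0.0055,0.0192,0.06],[0,0,0],-1]]'
python3 -m jog '[[[0,0,0],[0,0,0],-1]]'
python3 look.py 10; python3 -c "
from h import *
rel(-62,-46,230)"
```

```text
time: 9.58
tool_pos: [540.0, 74.3, 231.3]
tcp_rot: [-14.1, 89.9, -30.1]
ft_force: [0.3, -0.6, -0.2]
finger_gap: 0.2
time: 9.67
tool_pos: [541.7, 74.2, 233.7]
tcp_rot: [12.5, 89.6, -3.4]
ft_force: [0.4, -0.3, 0.8]
finger_gap: -0.1
t 9.7667 mill tcp [  0.4   1.4 229.8] shift [-0.073  -0.0284  0.0002] turn 0.0005 F [ 0.2 -0.3 -0.9] gap -0.4 x-axis [ 0.001 -0.    -1.   ]
```

View pics/s10.png

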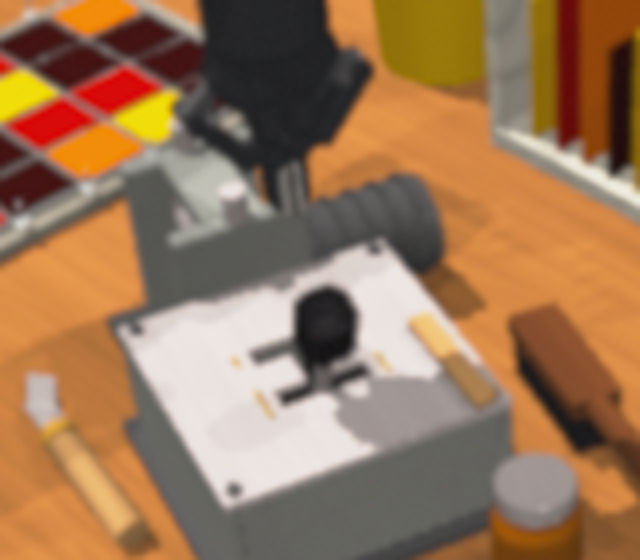

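The knob is free at (326,326), with select at the stop and shift ≈ 0. Moving to its near side.

```bash
python3 -m jog '[[[-0.024,-0.009,0],[0,0,0],-1],[[-0.048,-0.018,0],[0,0,0],-1],[[-0.073,-0.0284,0],[0,0,0],-1],[[-0.073,-0.0284,-0.025],[0,0,0],-1],[[-0.073,-0.0284,-0.050],[0,0,0],-1]]'
python3 -m jog '[[[0,0,-0.008],[0,0,0],-1],[[0,0,-0.008],[0,0,0],-1],[[0,0,-0.008],[0,0,0],-1]]'
python3 look.py 11; python3 -c "
from h import *
rel(-40,-46,170)"
```

```text
time: 10.18
tool_pos: [466.3, 44.9, 179.2]
tcp_rot: [6.2, 89.8, -9.8]
ft_force: [0.2, 0.3, -0.7]
finger_gap: 0.3
time: 10.43
tool_pos: [465.9, 45.4, 170.6]
tcp_rot: [-162.2, 89.9, -178.2]
ft_force: [0.4, -0.1, 0.3]
finger_gap: -0.2
t 10.5333 mill tcp [-61.7 -46.1 172.3] shift [ 0.0209 -0.0059 -0.0023] turn 0.0004 F [-0.2  0.3 -0.2] gap -0.3 x-axis [ 0.001 -0.    -1.   ]
```

View pics/s11.png

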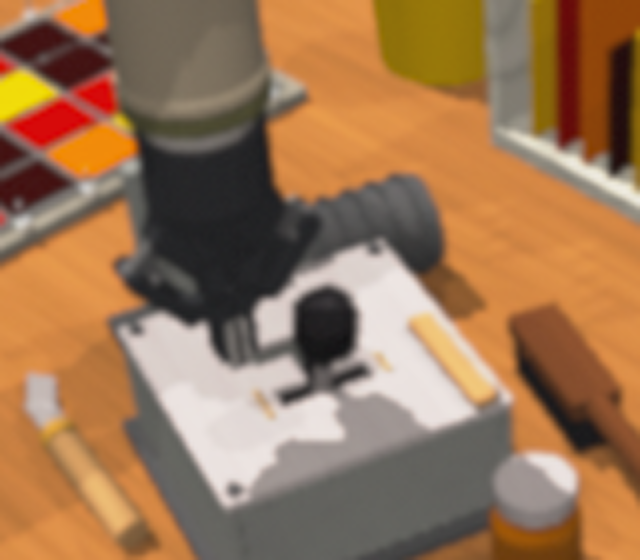

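The fingers are in front of the knob and clear of it. Pushing forward.

```bash
python3 -m jog '[[[0.0048,-0.0014,0],[0,0,0],-1],[[0.0096,-0.0027,0],[0,0,0],-1],[[0.0144,-0.0041,0],[0,0,0],-1],[[0.0192,-0.0055,0],[0,0,0],-1],[[0.024,-0.0069,0],[0,0,0],-1]]' | grep -E 'pos|force'
python3 -m jog '[[[0.0038,-0.0011,0],[0,0,0],-1],[[0.0077,-0.0022,0],[0,0,0],-1],[[0.0115,-0.0033,0],[0,0,0],-1],[[0.0154,-0.0044,0],[0,0,0],-1],[[0.0192,-0.0055,0],[0,0,0],-1]]' | grep -E 'pos|force'
python3 look.py 12; python3 -c "
from h import *
rel(14,-46,168)
for s in(.1,.15,.2,.25,.3,.34): print(s,kpx(s,.34))"
```

```text
tool_pos: [491.3, 38.2, 171.5]
ft_force: [1.1, -0.4, -0.5]
tool_pos: [510.0, 32.8, 171.3]
ft_force: [-2.2, 1.1, 1.1]
t 11.4667 mill tcp [-16.7 -46.5 171.3] shift [ 0.0297 -0.008  -0.0033] turn 0.0008 F [ 0.1 -0.9  0.4] gap 0.3 x-axis [ 0.001 -0.    -1.   ]
0.1 [349. 318.]
0.15 [358. 315.]
0.2 [368. 313.]
0.25 [377. 311.]
0.3 [386. 309.]
0.34 [394. 308.]
```

View pics/s12.png

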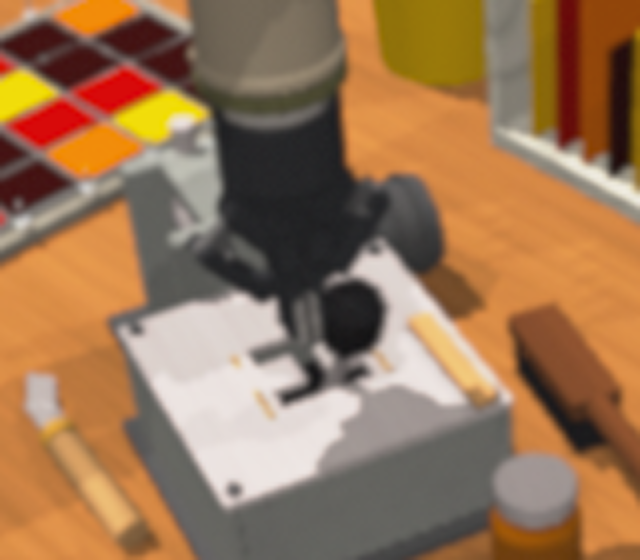

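The lever is moving into slot 3: the knob is at about (353,316), shift ≈ 0.12. Continuing, with the fingers lowered slightly.

```bash
python3 -m jog '[[[0.0038,-0.0011,-0.001],[0,0,0],-1],[[0.0077,-0.0022,-0.002],[0,0,0],-1],[[0.0115,-0.0033,-0.003],[0,0,0],-1],[[0.0154,-0.0044,-0.004],[0,0,0],-1],[[0.0192,-0.0055,-0.004],[0,0,0],-1]]' | grep -E 'pos|force'
python3 -m jog '[[[0.0019,-0.0005,0],[0,0,0],-1],[[0.0038,-0.0011,0],[0,0,0],-1],[[0.0058,-0.0016,0],[0,0,0],-1],[[0.0058,-0.0016,0],[0,0,0],-1]]' | grep -E 'pos|force'
python3 look.py 13; python3 -c "
from h import *
rel(14,-46,168)"
```

```text
tool_pos: [529.1, 27.4, 166.9]
ft_force: [-1.1, 1.5, -1.4]
tool_pos: [534.9, 25.7, 167.2]
ft_force: [-1.2, 0.9, 0.2]
t 12.3167 mill tcp [  8.8 -46.4 167.4] shift [ 0.0051 -0.001   0.0006] turn 0.0006 F [-0.2  0.2  0.1] gap -0.0 x-axis [ 0.001 -0.    -1.   ]
```

View pics/s13.png

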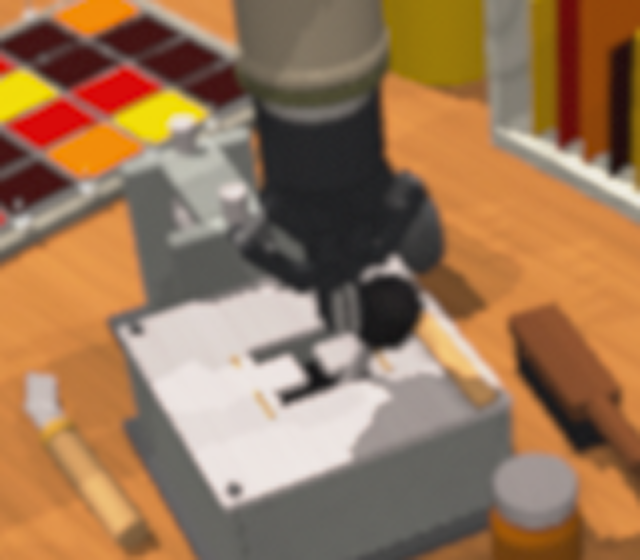

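The knob is at about (388,312), shift ≈ 0.30. I'll push in 1 mm steps until the stop.

```bash
python3 -m jog '[[[0.001,-0.0003,0],[0,0,0],-1],[[0.0019,-0.0005,0],[0,0,0],-1],[[0.0029,-0.0008,0],[0,0,0],-1],[[0.0029,-0.0008,0],[0,0,0],-1]]' | grep -E 'pos|force'
python3 -m jog '[[[0.001,-0.0003,0],[0,0,0],-1],[[0.001,-0.0003,0],[0,0,0],-1]]' | grep -E 'pos|force'
python3 -m jog '[[[0.001,-0.0003,0],[0,0,0],-1],[[0.001,-0.0003,0],[0,0,0],-1]]' | grep -E 'pos|force'
python3 -c "
from h import *
rel(14,-46,168)"
```

```text
tool_pos: [537.7, 25.0, 167.3]
ft_force: [-1.1, 0.2, -0.2]
tool_pos: [538.7, 24.7, 167.3]
ft_force: [-1.3, -0.3, 1.1]
tool_pos: [539.7, 24.4, 167.3]
ft_force: [-1.9, 0.4, 0.0]
t 12.9833 mill tcp [ 13.8 -46.4 167.3] shift [0.0003 0.0003 0.0007] turn 0.0006 F [-1.9  0.4  0. ] gap 0.0 x-axis [ 0. -0. -1.]
```

```bash
python3 -m jog '[[[0.001,-0.0003,0],[0,0,0],-1],[[0.001,-0.0003,0],[0,0,0],-1]]' | grep -E 'pos|force'
python3 -m jog '[[[0.001,-0.0003,0],[0,0,0],-1],[[0.001,-0.0003,0],[0,0,0],-1]]' | grep -E 'pos|force'
python3 -m jog '[[[0.001,-0.0003,0],[0,0,0],-1],[[0.001,-0.0003,0],[0,0,0],-1]]' | grep -E 'pos|force'
```

```text
tool_pos: [540.7, 24.1, 167.3]
ft_force: [-1.7, 0.8, -0.7]
tool_pos: [541.8, 23.8, 167.3]
ft_force: [-1.4, 0.4, -0.7]
tool_pos: [542.7, 23.5, 167.3]
ft_force: [-0.6, -0.5, -0.6]
```

```bash
python3 look.py 14
```

```text
(no output)
```

View pics/s14.png

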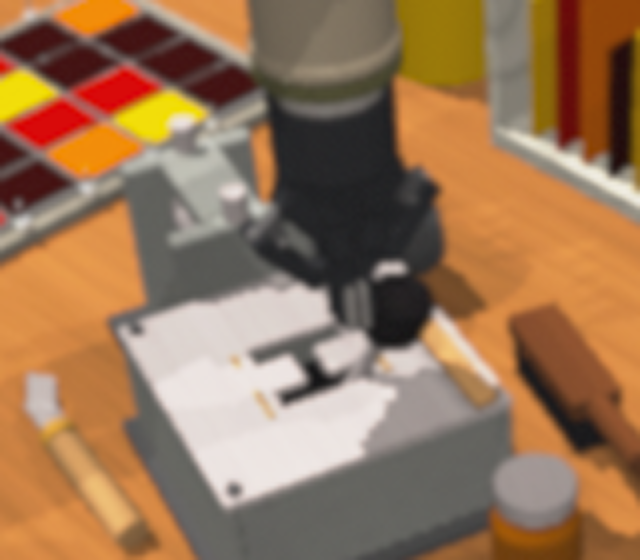

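The knob is at about (399,309), right at the predicted end. I'll continue in 1 mm steps until the stop can be felt.

```bash
python3 -m jog '[[[0.001,-0.0003,0],[0,0,0],-1],[[0.001,-0.0003,0],[0,0,0],-1]]' | grep -E 'pos|force'
python3 -m jog '[[[0.001,-0.0003,0],[0,0,0],-1],[[0.001,-0.0003,0],[0,0,0],-1]]' | grep -E 'pos|force'
```

```text
tool_pos: [543.2, 23.3, 167.2]
ft_force: [-4.2, -0.3, 1.9]
tool_pos: [543.5, 23.2, 167.1]
ft_force: [-8.7, 0.7, 3.3]
```

That's the stop: the force rose to about 9 N with only 0.3 mm of motion. I'll withdraw backwards, then up.

```bash
python3 -m jog '[[[-0.004,0.0011,0],[0,0,0],-1],[[-0.020,0.0055,0],[0,0,0],-1],[[-0.050,0.0137,0],[0,0,0],-1],[[-0.080,0.022,0.01],[0,0,0],-1],[[-0.105,0.029,0.04],[0,0,0],-1]]' | grep -E 'pos|force'
python3 -m jog '[[[0,0.02,0.03],[0,0,0],-1],[[-0.01,0.05,0.06],[0,0,0],-1],[[-0.02,0.09,0.08],[0,0,0],-1],[[-0.03,0.13,0.08],[0,0,0],-1],[[-0.03,0.17,0.08],[0,0,0],-1]]'
python3 -m jog '[[[0,0,0],[0,0,0],-1],[[0,0,0],[0,0,0],-1],[[0,0,0],[0,0,0],-1]]'
python3 look.py 15; python3 -c "
from h import *
import cv2
cv2.imwrite('pics/top15.png',vision.snapshot('top')[:,:,::-1])
cv2.imwrite('pics/side15.png',vision.snapshot('side')[:,:,::-1])
print(kpx(.34,.34),kpx(.34,.34,'top',(150,150)))"
```

```text
tool_pos: [435.6, 52.1, 202.9]
ft_force: [-0.3, -0.5, 0.7]
time: 14.75
tool_pos: [409.9, 220.5, 290.7]
tcp_rot: [36.3, 89.6, 20.3]
ft_force: [1.2, -0.6, 0.2]
finger_gap: -0.2
time: 15.0
tool_pos: [409.8, 218.8, 287.3]
tcp_rot: [-13.7, 90.0, -29.6]
ft_force: [-0.2, -0.5, 0.3]
finger_gap: -0.1
[394. 308.] [521. 197.]
```

View pics/s15.png

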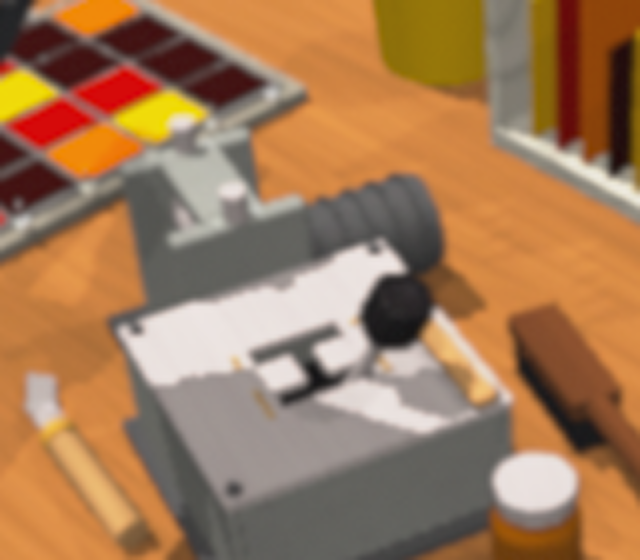

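View pics/top15.png

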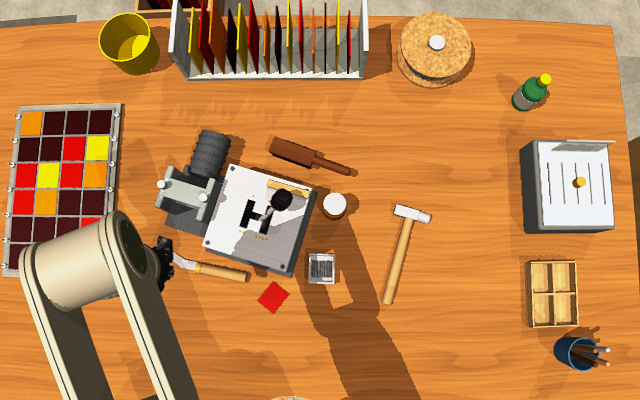

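View pics/t15.png

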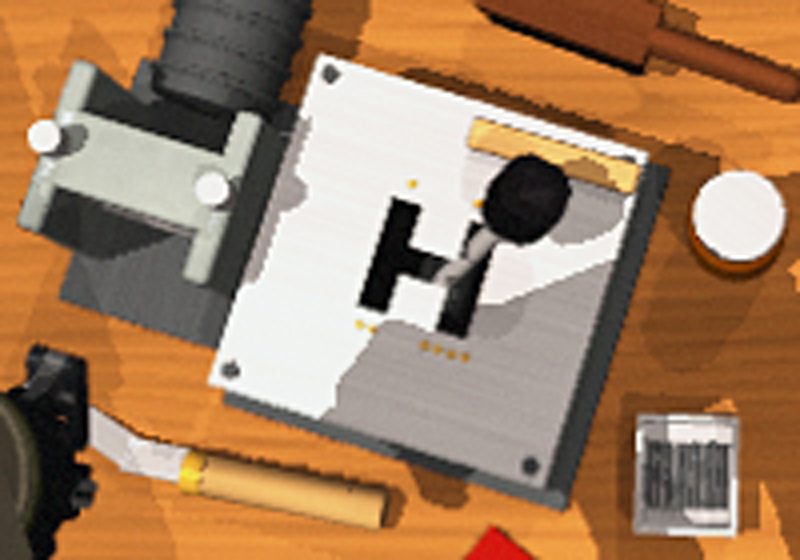

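With the arm clear, the knob is at top (526,199) and side (398,311). The predictions for fully home in slot 3 are (521,197) and (394,308), so they agree to about 1 px in the original pictures. All the loose items are at the same pixels as at the start. Handing in.

```bash
python3 -c "
from bench import r,order
s=r.sense();print(s['time'],s['ft_force'])
print(order.hand_in())"
```

```text
15.2 [ 0.11281425 -0.16529772  0.15302193]
the job is handed in; nothing more can be done
None
```

The lever is fully home in the third slot (far right), and I handed the job in at about 15 s, with the arm clear of everything. The hand-in gives no verdict.

- **How it was done:** I kept the gripper shut and pushed the knob with the outside of the fingers. I took it forward from about −0.13 rad to the middle channel, across to the right stop, then forward into the third slot. It never went into the fourth slot.
- **Forces:** The pushes read about 2–4 N at the wrist, rising to about 6 N at the right-hand stop. In the third slot the force rose to about 9 N with almost no further movement, which shows it had reached the end.
- **Last checks:** In both cameras the knob was within about 1 px of where it should be in that slot. By eye, the jar, tin, hammer, offcut, brush, lathekin and knife look unmoved. No check failed; the small pixel offset is within the 2 mm calibration error.

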